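# Line the kitchen canisters up by height beside the coffee grinder

### The job

Line the four white canisters up by height on the four cork coasters on the wooden board: the tallest on the coaster next to the coffee grinder, then step by step down to the shortest on the coaster at the other end. Each should stand upright and centred on its own coaster. Leave the blue mug at the end of the row standing where it is.

Things in the scene. Friction and masses are not known exactly. Their poses are not given: they have to be found in the camera images.
- can_a_mid (a point): The tallest of four matching canisters: upright white ceramic cylinder with a flat pale-wood lid fixed on, 62 mm across and 145 mm high overall. This point is its centre, on the axis 72.5 mm above its underside; z points up through the lid. Loose, about 0.4 kg (varies); starts upright on the counter.
- can_b_mid (a point): The second tallest of four matching canisters: upright white ceramic cylinder with a flat pale-wood lid fixed on, 56 mm across and 120 mm high overall. This point is its centre, on the axis 60 mm above its underside; z points up through the lid. Loose, about 0.3 kg (varies); starts upright on the counter.
- can_c_mid (a point): The second shortest of four matching canisters: upright white ceramic cylinder with a flat pale-wood lid fixed on, 51 mm across and 95 mm high overall. This point is its centre, on the axis 47.5 mm above its underside; z points up through the lid. Loose, about 0.22 kg (varies); starts upright on the counter.
- can_d_mid (a point): The shortest of four matching canisters: upright white ceramic cylinder with a flat pale-wood lid fixed on, 46 mm across and 70 mm high overall. This point is its centre, on the axis 35 mm above its underside; z points up through the lid. Loose, about 0.15 kg (varies); starts upright on the counter.
- coaster_1: Cork coaster, a disc 76 mm across and 3 mm thick, fixed on the wooden board; number 1 of four, counted along the row from the robot's left (+y) end to its right. Coaster centres are 88 to 112 mm apart. Origin: centre of its underside, so the surface a canister stands on is 3 mm above the origin; z up. The board under it is 12 mm thick, 420 by 110 mm.
- coaster_2: Cork coaster, a disc 76 mm across and 3 mm thick, fixed on the wooden board; number 2 of four, counted along the row from the robot's left (+y) end to its right. Coaster centres are 88 to 112 mm apart. Origin: centre of its underside, so the surface a canister stands on is 3 mm above the origin; z up. The board under it is 12 mm thick, 420 by 110 mm.
- coaster_3: Cork coaster, a disc 76 mm across and 3 mm thick, fixed on the wooden board; number 3 of four, counted along the row from the robot's left (+y) end to its right. Coaster centres are 88 to 112 mm apart. Origin: centre of its underside, so the surface a canister stands on is 3 mm above the origin; z up. The board under it is 12 mm thick, 420 by 110 mm.
- coaster_4: Cork coaster, a disc 76 mm across and 3 mm thick, fixed on the wooden board; number 4 of four, counted along the row from the robot's left (+y) end to its right. Coaster centres are 88 to 112 mm apart. Origin: centre of its underside, so the surface a canister stands on is 3 mm above the origin; z up. The board under it is 12 mm thick, 420 by 110 mm.
- grinder: Electric coffee grinder, a fixed dark upright cylinder with a black domed top, 90 mm across and 140 mm high. It stands past one end of the row of coasters (either end), about 130 mm from the centre of the nearest coaster. Origin: centre of its underside on the counter; z up.
- mug_mid (a point): Blue ceramic mug, 82 mm across, 92 mm high, handle pointing roughly away from the robot (+x). Loose; stands past the other end of the row. This point is its centre, 46 mm above the counter.

How it is judged:
At the end, for the whole second after the job is handed in: The canisters stand on the coasters in order of height, tallest nearest the grinder, shortest farthest; each within 12 mm of its coaster's centre, at most 5 mm above resting on it, upright within 0.1 rad, released and at rest (under 0.02 m/s, 0.2 rad/s) (((horizontal distance between grinder and coaster_1 below 0.25 m and horizontal distance between can_a_mid and coaster_1 below 0.012 m and z of can_a_mid in the frame of coaster_1 below 0.0805 m and horizontal distance between can_b_mid and coaster_2 below 0.012 m and z of can_b_mid in the frame of coaster_2 below 0.068 m and horizontal distance between can_c_mid and coaster_3 below 0.012 m and z of can_c_mid in the frame of coaster_3 below 0.0555 m and horizontal distance between can_d_mid and coaster_4 below 0.012 m and z of can_d_mid in the frame of coaster_4 below 0.043 m) or (horizontal distance between grinder and coaster_4 below 0.25 m and horizontal distance between can_a_mid and coaster_4 below 0.012 m and z of can_a_mid in the frame of coaster_4 below 0.0805 m and horizontal distance between can_b_mid and coaster_3 below 0.012 m and z of can_b_mid in the frame of coaster_3 below 0.068 m and horizontal distance between can_c_mid and coaster_2 below 0.012 m and z of can_c_mid in the frame of coaster_2 below 0.0555 m and horizontal distance between can_d_mid and coaster_1 below 0.012 m and z of can_d_mid in the frame of coaster_1 below 0.043 m)) and angle between each of can_a_mid, can_b_mid, can_c_mid, can_d_mid's own z axis and vertical below 0.1 rad and linear speed of each of can_a, can_b, can_c, can_d below 0.02 m/s and angular speed of each of can_a, can_b, can_c, can_d below 0.2 rad/s); the robot touches nothing.
It fails at once if the mug is pushed more than 25 mm from its place or tipped over (distance of mug_mid from where it was at the start of the episode above 0.025 m or angle between mug_mid's own z axis and vertical above 0.5 rad).
It also fails if it takes over 112 s, if anything falls off the work surface, if the arm or the gripper's body presses on something with over 40 N, if the wrist force passes 120 N, or if a joint passes its speed limit or range.

### The arm

A 6-joint arm with a two-finger parallel gripper is mounted at the origin on the work surface. World frame = base frame: x ahead of the robot, y to its left, z up, the work surface at z = 0. Lengths are in m, angles in rad, forces in N, time in s.
With the tool pointing down it reaches from about 0.375 to 0.9 m from the base axis. Payload 3.1 kg.
Tool frame: the origin (TCP) lies midway between the tips of the shut fingers; the grasp point (between the pads) lies 19 mm behind it; z points along the fingers, y is the line along which they close (so a half turn about z gives the same grasp; the last joint's range is limited). The gripper opens to 87 mm and grips with 3 to 60 N. Pads are 19 mm wide; open, the fingers measure 117 mm over their backs; the gripper's body (75 mm by 190 mm) begins 51 mm behind the grasp point.
Start: joints at [-1.312, 0.527, 1.433, -0, 1.181, -0.178], TCP at [0.264, -0.566, 0.188] pointing down, gripper open.
Joint ranges: [-3.08, 3.08], [-0.75, 2.2], [0.22, 2.44], [-1.43, 4.57], [0, 2.65], [-2.85, 2.85]. Speed limits (rad/s): [2.79, 2.79, 3.14, 3.14, 3.14, 3.14].

### API

Orientations are given as a unit quaternion [x, y, z, w].
In Python, from rig import status, imaging, order gives the robot as it stands.
- The arm moves only by the tool arm_command, never from a script. Its argument "deltas" is one flat list of numbers, 5 for each row, row after row: the opening, from -1 (shut) to 1 (fully open), so that 0 is half open, then the shift along the tool's x, y, z in m, then the turn about the tool's z in rad. In form: [gripper, tx, ty, tz, roll, gripper, tx, ty, tz, roll, ...]. A call has 1 to 12 rows; each row shifts and turns the commanded pose from where the row before left it, along the tool's axes as they then stand; what a row does not reach is not made up. A row lasts 1/8 s, in which the tool goes at most 62.5 mm and 10.7 degrees, less where a joint would pass 70% of its speed; a pose out of reach is approached as far as the arm can. A call with a gripper value outside its range is refused whole. The fingers move at their own pace and stop on an object; "newtons" is the grip in N (left out, the last holds). Time passes only in rows, so rows that do not move let the fingers close. It gives the time, the measured TCP pose, the force, the opening and the grip force at its end, in the units of the state.
- status.get_obs(): the state, without advancing time (a new reading comes with each control period).
- imaging.camera(name): name is "scene" or "top"; returns (picture, depth): 420x560x3 uint8, red, green, blue; 420x560 float32, m along the optical axis (not along the pixel's ray), 0 where there is no reading.
- imaging.camera_params(name): a dict with "intrinsics" (3x3 intrinsics, pixels), "camera_from_world" (4x4, takes a point from world to camera coordinates). Camera axes: x right, y up, looking along -z (the intrinsics and any distortion apply to the point x, -y, -z); pixel columns grow to the right and rows downward; lengths in m; the calibration is good to about 2 mm. A picture is of the moment at which its call begins. camera_params takes no time and is no camera call.
- order.hand_in(): hands the job in; it is judged then, once.
The state is a dict: "time": time; "q": joint angles; "joint_velocities": joint speeds; "joint_torque": joint torques, N m; "position": TCP position; "tool_rot": TCP orientation; "ft_force": force on the tool from outside, world axes, zero at the start; "moment": the same for the moment, N m; "grip_width": finger opening in m; "grip_force": force on a finger pad.
Only numpy, scipy, OpenCV 4.12 (cv2) and the standard library are available. Lean on these libraries where they do the work, as an engineer would, in place of code of your own. Each camera call takes 0.05 s, during which the arm holds its last target. There are 200 camera calls.

## Working session

There is one attempt and no reset: what is moved stays moved. The work goes in short steps, Python scripts to look and compute and a tool call to move; the robot and the scene stay as the last step left them, time stands still between calls to the robot, and variables do not carry over. Pictures are saved under pics/ and viewed, at most 14 in all, crops included, and the job is handed in when it is done.

Besides the shell and the picture viewer there is one more tool, called after "Request:" by a JSON object that holds its "method" and its "body". arm_command: Moves the arm, as the interface text tells. Its arguments: {"type":"object","properties":{"deltas":{"type":"array"},"newtons":{"type":"number"}},"required":["deltas"]}

```bash
mkdir -p pics; python3 - <<'E'
from rig import status, imaging
import cv2, numpy as np
o=status.get_obs(); print({k:np.round(v,3) for k,v in o.items()})
for n in ("top","scene"):
    p,d=imaging.camera(n); cv2.imwrite(f"pics/{n}0.png",p[:,:,::-1]); np.savez(f"{n}0.npz",p=p,d=d)
    c=imaging.camera_params(n); print(n,{k:np.round(v,4).tolist() for k,v in c.items()})
E
```

```text
{'time': np.float64(0.0), 'q': array([-1.313,  0.528,  1.434, -0.   ,  1.181, -0.178]), 'joint_velocities': array([ 0.   , -0.   , -0.002,  0.001,  0.001,  0.   ]), 'joint_torque': array([ 1.0000e-03, -4.4004e+01, -1.7659e+01,  6.3000e-02,  5.8000e-02,
       -0.0000e+00]), 'position': array([ 0.264, -0.565,  0.187]), 'tool_rot': array([ 0.976,  0.217, -0.   , -0.001]), 'ft_force': array([ 0.144, -0.344,  0.359]), 'moment': array([-0.041,  0.023, -0.004]), 'grip_force': np.float64(0.0), 'grip_width': np.float64(0.087)}
top {'intrinsics': [[506.4731, 0.0, 279.5827], [0.0, 506.4731, 200.9169], [0.0, 0.0, 1.0]], 'camera_from_world': [[0.0223, -0.9996, 0.0191, -0.0148], [0.9829, 0.0254, 0.1826, -0.5713], [-0.183, 0.0147, 0.983, -0.9719], [0.0, 0.0, 0.0, 1.0]]}
scene {'intrinsics': [[405.7968, 0.0, 285.8352], [0.0, 405.7968, 200.0702], [0.0, 0.0, 1.0]], 'camera_from_world': [[-0.8719, 0.4895, -0.0148, 0.4825], [-0.3441, -0.5908, 0.7298, 0.1406], [0.3485, 0.6414, 0.6835, -1.0234], [0.0, 0.0, 0.0, 1.0]]}
```

View pics/top0.png

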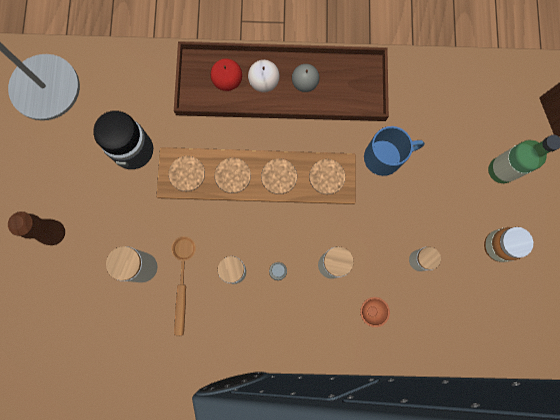

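View pics/scene0.png

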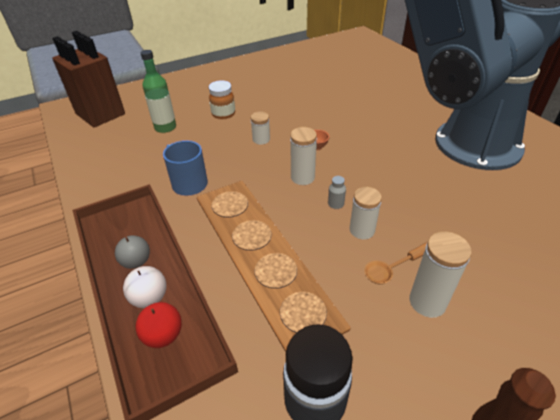

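The top view shows the grinder at the left end (122,137) next to coaster 1, and the coasters at (186,174), (232,176), (279,177) and (327,177). The mug is at (388,150). The canister lids are at (124,263), (232,269), (338,262) and (428,258). A shaker sits at (278,271) and a bowl at (375,312). I'll measure the heights from depth.

```bash
cat > h.py <<'E'
import numpy as np, cv2
from rig import imaging
def cam(n):
    c=imaging.camera_params(n); return c["intrinsics"],np.linalg.inv(c["camera_from_world"])
def cloud(n,d):
    K,W=cam(n); v,u=np.mgrid[:d.shape[0],:d.shape[1]]
    P=np.stack([(u-K[0,2])/K[0,0]*d,-(v-K[1,2])/K[1,1]*d,-d],-1)
    return P@W[:3,:3].T+W[:3,3]
def ray(n,u,v,z):
    K,W=cam(n); r=W[:3,:3]@np.array([(u-K[0,2])/K[0,0],-(v-K[1,2])/K[1,1],-1.])
    return W[:3,3]+r*(z-W[2,3])/r[2]
def blob(n,mask,z):
    c=max(cv2.findContours(mask.astype(np.uint8),cv2.RETR_EXTERNAL,cv2.CHAIN_APPROX_NONE)[0],key=cv2.contourArea)
    w=np.array([ray(n,*p[0],z)[:2] for p in c],np.float32)
    (x,y),r=cv2.minEnclosingCircle(w); m=cv2.fitEllipse(w*1000)
    return np.round(np.array(m[0])/1000,4),np.round(np.array(m[1]),1)
E
python3 - <<'E'
from h import *
z=np.load("top0.npz"); p,d=z["p"],z["d"]; X=cloud("top",d); Z=X[...,2]
print("counter z",np.median(Z[300:360,420:540]), "board z",np.median(Z[195:200,180:340]))
for u,v in [(124,263),(338,262),(232,269),(428,258),(278,271),(388,150),(375,312),(183,247),(122,130)]:
    s=Z[v-12:v+13,u-12:u+13]; 
    zt=np.median(Z[v-2:v+3,u-2:u+3]) ; m=np.zeros(Z.shape,bool)
    w=np.s_[max(v-40,0):v+40,max(u-45,0):u+45]; m[w]=(abs(Z[w]-zt)<.006)&(d[w]>0)
    print((u,v),"ztop",round(float(zt),4),"max",round(float(s.max()),3),*blob("top",m,zt))
hsv=cv2.cvtColor(p,cv2.COLOR_RGB2HSV)
for u,v in [(186,174),(232,176),(279,177),(327,177)]:
    print("coaster px",p[v,u],p[v-24,u], [p[v-3+i,u+3] for i in range(2)])
    m=np.zeros(Z.shape,bool); w=np.s_[v-22:v+23,u-23:u+24]
    g=cv2.medianBlur(p,7)[w].astype(int)
    b=np.median(cv2.medianBlur(p,7)[194:200,175:340].reshape(-1,3),axis=0)
    q=cv2.morphologyEx((np.abs(g-b).sum(-1)>45).astype(np.uint8),cv2.MORPH_OPEN,np.ones((5,5)))
    m[w]=q>0
    print((u,v),b,*blob("top",m,.015))
E
```

```text
counter z 0.00026371487199072785 board z 0.012169655448599714
(124, 263) ztop 0.1456 max 1.06 [0.4352 0.2779] [59.1 59.7]
(338, 262) ztop 0.1204 max 1.06 [ 0.4492 -0.1111] [52.6 53.3]
(232, 269) ztop 0.096 max 1.06 [0.4314 0.0894] [47.6 48. ]
(428, 258) ztop 0.0705 max 1.06 [ 0.4634 -0.2956] [42.5 44.3]
(278, 271) ztop 0.0683 max 0.073 [ 0.4327 -0.0006] [23.4 23.9]
(388, 150) ztop 0.0058 max 1.06 [ 0.6983 -0.2408] [198.2 213. ]
(375, 312) ztop 0.0064 max 1.06 [ 0.3537 -0.2011] [165.1 198. ]
(183, 247) ztop 0.003 max 1.06 [0.4844 0.1973] [183.7 217.2]
(122, 130) ztop 0.1406 max 1.06 [0.6845 0.316 ] [75.3 76.2]
coaster px [197 155 113] [168 121  82] [array([213, 167, 127], dtype=uint8), array([192, 151, 112], dtype=uint8)]
(186, 174) [157. 115.  78.] [0.634  0.1971] [70.8 71.3]
coaster px [200 156 119] [173 127  85] [array([210, 166, 124], dtype=uint8), array([187, 148, 109], dtype=uint8)]
(232, 176) [157. 115.  78.] [0.6325 0.0996] [70.2 71.2]
coaster px [194 152 112] [161 115  78] [array([206, 161, 120], dtype=uint8), array([183, 146, 109], dtype=uint8)]
(279, 177) [157. 115.  78.] [6.328e-01 3.000e-04] [68.1 71.6]
coaster px [198 155 116] [151 108  74] [array([210, 164, 123], dtype=uint8), array([189, 151, 112], dtype=uint8)]Traceback (most recent call last):
  File "<stdin>", line 17, in <module>
  File "h.py", line 14, in blob
    w=np.array([ray(n,*p[0],z)[:2] for p in c],np.float32)
                ~~~^^^^^^^^^^^
  File "h.py", line 10, in ray
    K,W=cam(n); r=W[:3,:3]@np.array([(u-K[0,2])/K[0,0],-(v-K[1,2])/K[1,1],-1.])
        ~~~^^^
  File "h.py", line 4, in cam
    c=imaging.camera_params(n); return c["intrinsics"],np.linalg.inv(c["camera_from_world"])
ValueError: time passes only in moves, steps and waits
```

```bash
sed -i 's/^def cam(n):/from functools import lru_cache\n@lru_cache\ndef cam(n):/' h.py
python3 - <<'E'
from h import *
z=np.load("top0.npz"); p,d=z["p"],z["d"]; X=cloud("top",d); Z=X[...,2]
G=cv2.medianBlur(p,7).astype(int)
for u,v in [(186,174),(232,176),(279,177),(327,177)]:
    m=np.zeros(Z.shape,bool); w=np.s_[v-23:v+24,u-23:u+24]
    for t in (35,55):
        q=cv2.morphologyEx((np.abs(G[w]-[157,115,78]).sum(-1)>t).astype(np.uint8),cv2.MORPH_OPEN,np.ones((7,7)))
        m[w]=q>0
        print((u,v),t,*blob("top",m,.015))
hsv=cv2.cvtColor(p,cv2.COLOR_RGB2HSV)
m=(Z>.086)&(Z<.1)&(X[...,1]<-.15)&(X[...,0]>.55); print("mug rim",X[m].min(0),X[m].max(0))
m=(Z>.02)&(Z<.1)&(X[...,1]<-.1)&(X[...,1]>-.4)&(X[...,0]>.55)&(X[...,0]<.8); print("mug",X[m].min(0),X[m].max(0))
m=(Z>.01)&(X[...,1]<-.1)&(X[...,1]>-.3)&(X[...,0]<.42)&(X[...,0]>.25); print("bowl",X[m].min(0),X[m].max(0))
m=(Z>.003)&(X[...,1]<.24)&(X[...,1]>.14)&(X[...,0]<.52)&(X[...,0]>.25); print("spoon",X[m].min(0),X[m].max(0))
E
```

```text
(186, 174) 35 [0.6347 0.1972] [71.6 73.6]
(186, 174) 55 [0.6342 0.1955] [64.1 72.1]
(232, 176) 35 [0.6335 0.0998] [71.2 74.7]
(232, 176) 55 [0.6326 0.0982] [63.6 71.7]
(279, 177) 35 [0.6328 0.0016] [71.2 72.4]
(279, 177) 55 [ 0.6336 -0.    ] [64.3 70.5]
(327, 177) 35 [ 0.6353 -0.1009] [71.5 72.2]
(327, 177) 55 [ 0.6354 -0.1032] [62.7 71.3]
mug rim [ 0.63127498 -0.57248238  0.08613718] [ 0.83006461 -0.18090308  0.0998123 ]
mug [ 0.63661231 -0.29375721  0.02008013] [ 0.7995317  -0.10028318  0.09693974]
bowl [ 0.29685766 -0.2244766   0.01000622] [ 0.38493831 -0.10000791  0.74250115]
spoon [0.25044591 0.14011666 0.00300242] [0.51972258 0.23969734 0.02502229]
```

Each canister's height matches one listed size: A (0.435, 0.278), B (0.449, -0.111), C (0.431, 0.089), D (0.463, -0.296). The grinder is next to coaster 1, so A goes on 1, B on 2, C on 3 and D on 4. I'll grip along world x, with tool x = +y and tool y = +x. D goes first.

Request:
{"method": "arm_command", "body": {"deltas": [1,0,0,0,-0.162,1,0,0,0,-0.162,1,0,0,0,-0.162,1,0,0,0,-0.162,1,0,0,0,-0.162,1,0,0,0,-0.162,1,0,0,0,-0.162,1,0.05,0.035,0,0,1,0.05,0.035,0,0,1,0.05,0.035,0,0,1,0.05,0.035,0,0,1,0.05,0.035,0,0], "newtons": 20}}

```text
time: 1.6
position: [0.4402, -0.3145, 0.1882]
tool_rot: [0.707, 0.707, 0.0, -0.0]
ft_force: [0.1, -0.4, 0.0]
grip_width: 0.087
grip_force: 0.0
```

Request:
{"method": "arm_command", "body": {"deltas": [1,0.019,0.023,0,0,1,0,0,0.042,0,1,0,0,0.04,0,1,0,0,0.04,0,1,0,0,0.04,0,1,0,0,0,0,-1,0,0,0,0,-1,0,0,0,0,-1,0,0,0,0,-1,0,0,0,0,-1,0,0,0,0,-1,0,0,0,0], "newtons": 20}}

```text
time: 3.1
position: [0.4624, -0.2974, 0.0268]
tool_rot: [0.707, 0.707, -0.0, 0.0]
ft_force: [-1.6, -0.5, 2.8]
grip_width: 0.044
grip_force: 20.0
```

Request:
{"method": "arm_command", "body": {"deltas": [-1,0,0,-0.03,0,-1,0,0,-0.03,0,-1,0.0392,0.0346,0,0,-1,0.0392,0.0346,0,0,-1,0.0392,0.0346,0,0,-1,0.0392,0.0346,0,0,-1,0.0392,0.0346,0,0,-1,0,0,0,0,-1,0,0,0,0,-1,0,0,0,0]}}

```text
time: 4.35
position: [0.6342, -0.1023, 0.086]
tool_rot: [0.708, 0.707, -0.0, -0.001]
ft_force: [0.5, -1.2, -2.1]
grip_width: 0.0444
grip_force: 20.0
```

```bash
python3 - <<'E'
from h import *
for n in ("top","scene"):
    p,d=imaging.camera(n); cv2.imwrite(f"pics/{n}1.png",p[:,:,::-1])
E
```

```text
(no output)
```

View pics/scene1.png

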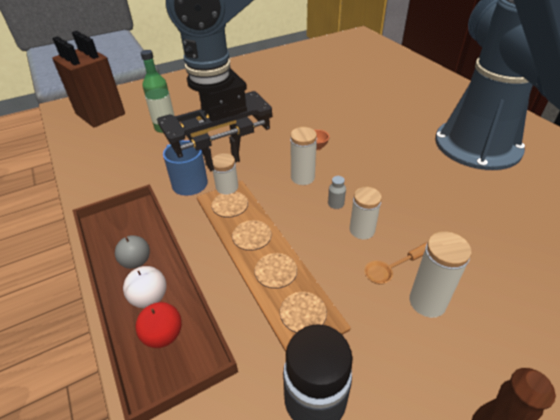

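The scene view shows D held upright over coaster 4, with the canister at (225,175) and the mug at (186,168) undisturbed. I'll lower and release.

Request:
{"method": "arm_command", "body": {"deltas": [-1,0,0,0.02,0,-1,0,0,0.015,0,-1,0,0,0.008,0,-1,0,0,0,0,-1,0,0,0.001,0,0.5,0,0,0,0,0.7,0,0,0,0,0.7,0,0,0,0,0.7,0,0,-0.03,0,0.7,0,0,-0.05,0,0.7,0,0,-0.06,0,0.7,0,0,0,0]}}

```text
time: 5.95
position: [0.6397, -0.1026, 0.189]
tool_rot: [0.707, 0.707, 0.003, 0.006]
ft_force: [-0.3, -0.4, 0.1]
grip_width: 0.0737
grip_force: 0.0
```

Request:
{"method": "arm_command", "body": {"deltas": [1,-0.003,-0.0465,0,0,1,-0.003,-0.0465,0,0,1,-0.003,-0.0465,0,0,1,-0.002,-0.0465,0,0,1,0,0,0,0]}}

```text
time: 6.58
position: [0.4446, -0.1107, 0.1814]
tool_rot: [0.708, 0.707, -0.001, -0.003]
ft_force: [1.1, -0.5, 0.7]
grip_width: 0.0868
grip_force: 0.0
```

```bash
cat > look.py <<'E'
from h import *
import sys
p,d=imaging.camera("top"); X=cloud("top",d); Z=X[...,2]
C=dict(A=(.435,.278,.145,.6345,.197),B=(.449,-.111,.12,.633,.0995),C=(.431,.089,.095,.633,.001),D=(.463,-.296,.07,.635,-.1015))
for k,(x,y,h,tx,ty) in C.items():
    for name,a,b,z in (("start",x,y,h),("coaster",tx,ty,h+.015)):
        m=(abs(Z-z)<.007)&(np.hypot(X[...,0]-a,X[...,1]-b)<.05)
        if m.sum()>300: print(k,name,*blob("top",m,z),"z",np.median(Z[m]).round(4),"target",(tx,ty))
cv2.imwrite(f"pics/{sys.argv[1]}.png",p[:,:,::-1])
E
python3 look.py top2
```

```text
A start [0.4352 0.2778] [59.2 60.4] z 0.1454 target (0.6345, 0.197)
C start [0.4314 0.0894] [47.7 48. ] z 0.0953 target (0.633, 0.001)
D coaster [ 0.6362 -0.1004] [42.7 43.9] z 0.0852 target (0.635, -0.1015)
```

View pics/top2.png

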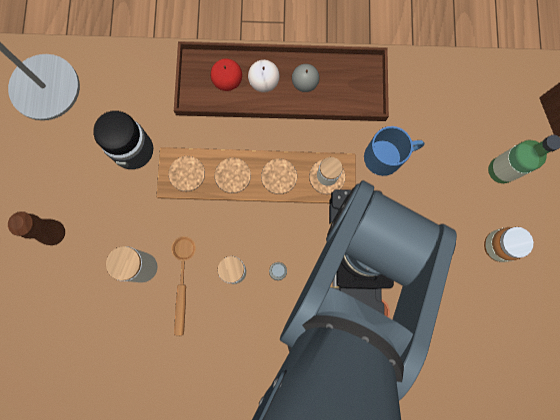

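The top view shows D standing centred on coaster 4 at (331,171), about 2 mm off target. B is next.

Request:
{"method": "arm_command", "body": {"deltas": [1,0,0,0.03,0,1,0,0,0.03,0,1,0,0,0.03,0,1,0,0,0.023,0,1,0,0,0,0,-1,0,0,0,0,-1,0,0,0,0,-1,0,0,0,0,-1,0,0,0,0,-1,0,0,-0.03,0,-1,0,0,-0.03,0,-1,0,0,0,0], "newtons": 25}}

```text
time: 8.12
position: [0.4508, -0.113, 0.1309]
tool_rot: [0.707, 0.707, 0.001, 0.002]
ft_force: [0.7, -0.4, -3.6]
grip_width: 0.055
grip_force: 25.0
```

Request:
{"method": "arm_command", "body": {"deltas": [-1,0.0422,0.0368,0,0,-1,0.0422,0.0368,0,0,-1,0.0422,0.0368,0,0,-1,0.0422,0.0368,0,0,-1,0.0422,0.0368,0,0,-1,0,0,0,0,-1,0,0,0,0,-1,0,0,0.02,0,-1,0,0,0.015,0,-1,0,0,0.008,0,-1,0,0,0.001,0,-1,0,0,0,0]}}

```text
time: 9.62
position: [0.6336, 0.0984, 0.0855]
tool_rot: [0.707, 0.707, 0.0, 0.0]
ft_force: [0.3, -0.7, -3.6]
grip_width: 0.0548
grip_force: 25.0
```

Request:
{"method": "arm_command", "body": {"deltas": [0.6,0,0,0,0,0.8,0,0,0,0,0.8,0,0,0,0,0.8,0,0,-0.03,0,0.8,0,0,-0.05,0,1,0,0,-0.06,0,1,-0.002,-0.05,0,0,1,-0.002,-0.05,0,0,1,-0.003,-0.05,0,0,1,-0.003,-0.052,0,0,1,0,0,0,0,1,0,0,0,0]}}

```text
time: 11.12
position: [0.4328, 0.0886, 0.2263]
tool_rot: [0.707, 0.707, 0.001, 0.001]
ft_force: [0.6, 0.3, 0.3]
grip_width: 0.0867
grip_force: 0.0
```

```bash
python3 look.py top3
```

```text
B coaster [0.6332 0.1006] [53.1 53.9] z 0.1354 target (0.633, 0.0995)
D coaster [ 0.6363 -0.1004] [42.7 43.7] z 0.0851 target (0.635, -0.1015)
```

Request:
{"method": "arm_command", "body": {"deltas": [1,0,0,0.05,0,1,0,0,0.05,0,1,0,0,0.045,0,1,0,0,0.034,0,1,0,0,0,0,-1,0,0,0,0,-1,0,0,0,0,-1,0,0,0,0,-1,0,0,0,0,-1,0,0,-0.03,0,-1,0,0,-0.03,0,-1,0,0,0,0], "newtons": 20}}

```text
time: 12.68
position: [0.4332, 0.0887, 0.1084]
tool_rot: [0.707, 0.707, 0.002, 0.002]
ft_force: [0.6, -0.7, -0.7]
grip_width: 0.0248
grip_force: 0.0
```

```bash
python3 - <<'E'
from h import *
p,d=imaging.camera("scene"); cv2.imwrite("pics/scene4.png",p[:,:,::-1])
E
python3 -c "
from rig import status;o=status.get_obs();print(o['grip_width'],o['position'],o['grip_force'])"
```

```text
0.0209681883735952 [0.43213004 0.08872022 0.10732636] 0.0
```

View pics/scene4.png

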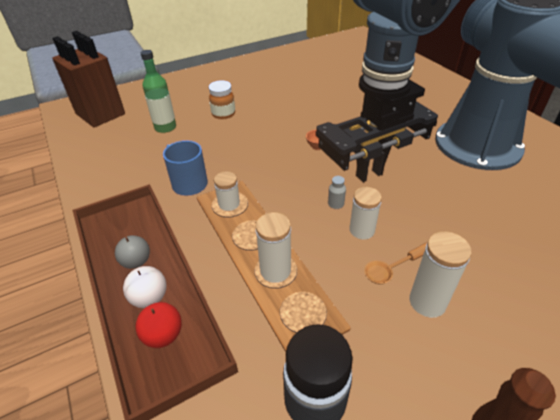

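The scene view shows C still standing at (365,212), directly under the gripper. The fingers hadn't finished closing when I lifted. I'll reopen and grasp again with more closing time.

Request:
{"method": "arm_command", "body": {"deltas": [1,0,0,-0.01,0,1,0,0,0,0,1,0,0,0,0,1,0,0,0,0,1,0,0,0,0,1,0,0,0,0,1,0,0,0,0,1,0,0,0,0,1,0,0,0,0]}}

```text
time: 13.85
position: [0.4314, 0.0887, 0.1165]
tool_rot: [0.707, 0.707, 0.0, 0.0]
ft_force: [0.8, -0.2, 0.2]
grip_width: 0.0865
grip_force: 0.0
```

```bash
python3 - <<'E'
from h import *
p,d=imaging.camera("scene"); X=cloud("scene",d)
m=(abs(X[...,2]-.095)<.004)&(np.hypot(X[...,0]-.431,X[...,1]-.089)<.04)
print(m.sum(),*blob("scene",m,.095))
from rig import status;o=status.get_obs();print(o['grip_width'],o['position'])
E
```

```text
413 [0.4319 0.0922] [48.3 50.3]
0.0869620303979076 [0.43140918 0.08871089 0.11645312]
```

C hasn't moved. I'll descend 70 mm and close fully.

Request:
{"method": "arm_command", "body": {"deltas": [1,0,0,0.03,0,1,0,0,0.03,0,1,0,0,0.01,0,-1,0,0,0,0,-1,0,0,0,0,-1,0,0,0,0,-1,0,0,0,0,-1,0,0,0,0,-1,0,0,0,0,-1,0,0,0,0,-1,0,0,-0.03,0,-1,0,0,-0.03,0], "newtons": 20}}

```text
time: 15.4
position: [0.4308, 0.0887, 0.1065]
tool_rot: [0.707, 0.707, -0.001, -0.001]
ft_force: [0.5, 0.5, -2.6]
grip_width: 0.0494
grip_force: 20.0
```

Request:
{"method": "arm_command", "body": {"deltas": [-1,-0.0177,0.0404,0,0,-1,-0.0177,0.0404,0,0,-1,-0.0177,0.0404,0,0,-1,-0.0177,0.0404,0,0,-1,-0.0177,0.0404,0,0,-1,0,0,0,0,-1,0,0,0,0,-1,0,0,0.02,0,-1,0,0,0.015,0,-1,0,0,0.008,0,-1,0,0,0.001,0,-1,0,0,0,0]}}

```text
time: 16.9
position: [0.6338, 0.0003, 0.0628]
tool_rot: [0.707, 0.707, 0.0, 0.0]
ft_force: [0.9, -0.0, -2.5]
grip_width: 0.0494
grip_force: 20.0
```

Request:
{"method": "arm_command", "body": {"deltas": [0.5,0,0,0,0,0.7,0,0,0,0,0.7,0,0,0,0,0.7,0,0,-0.03,0,0.7,0,0,-0.05,0,1,0,0,-0.06,0,1,0,0,-0.02,0,1,0.046,-0.033,0,0,1,0.046,-0.033,0,0,1,0.046,-0.033,0,0,1,0.046,-0.033,0,0,1,0.046,-0.033,0,0]}}

```text
time: 18.4
position: [0.4675, 0.2316, 0.2229]
tool_rot: [0.707, 0.707, 0.001, 0.0]
ft_force: [-0.3, 0.1, 0.0]
grip_width: 0.0871
grip_force: 0.0
```

Request:
{"method": "arm_command", "body": {"deltas": [1,0.047,-0.033,0,0,1,0,0,0,0,1,0,0,0,0]}}

```text
time: 18.77
position: [0.4358, 0.2772, 0.2228]
tool_rot: [0.707, 0.707, 0.0, 0.001]
ft_force: [0.1, -0.4, 0.1]
grip_width: 0.0867
grip_force: 0.0
```

```bash
python3 look.py top5
```

```text
A start [0.4353 0.2774] [59.2 59.4] z 0.1454 target (0.6345, 0.197)
B coaster [0.6332 0.1007] [53.1 53.8] z 0.1356 target (0.633, 0.0995)
C coaster [0.6337 0.0012] [47.7 49.2] z 0.1103 target (0.633, 0.001)
D coaster [ 0.6362 -0.1005] [42.6 43.9] z 0.0853 target (0.635, -0.1015)
```

Request:
{"method": "arm_command", "body": {"deltas": [1,0,0,0.045,0,1,0,0,0.045,0,1,0,0,0.04,0,1,0,0,0,0,-1,0,0,0,0,-1,0,0,0,0,-1,0,0,0,0,-1,0,0,0,0,-1,0,0,0,0,-1,0,0,0,0,-1,0,0,-0.03,0,-1,0,0,-0.03,0], "newtons": 30}}

```text
time: 20.32
position: [0.4343, 0.2769, 0.1522]
tool_rot: [0.707, 0.707, -0.001, -0.0]
ft_force: [0.6, -0.1, -5.0]
grip_width: 0.0605
grip_force: 30.0
```

Request:
{"method": "arm_command", "body": {"deltas": [-1,0,0,0,0]}}

```text
time: 20.45
position: [0.4369, 0.2779, 0.1539]
tool_rot: [0.707, 0.707, 0.002, 0.001]
ft_force: [0.3, 0.8, -5.9]
grip_width: 0.0606
grip_force: 30.0
```

Request:
{"method": "arm_command", "body": {"deltas": [-1,-0.0162,0.0399,0,0,-1,-0.0162,0.0399,0,0,-1,-0.0162,0.0399,0,0,-1,-0.0162,0.0399,0,0,-1,-0.0162,0.0399,0,0,-1,0,0,0,0,-1,0,0,0,0,-1,0,0,0.02,0,-1,0,0,0.015,0,-1,0,0,0.008,0,-1,0,0,0.001,0,-1,0,0,0,0]}}

```text
time: 21.95
position: [0.634, 0.1964, 0.1088]
tool_rot: [0.707, 0.707, -0.001, -0.001]
ft_force: [-3.2, -0.2, -0.5]
grip_width: 0.0614
grip_force: 30.0
```

Request:
{"method": "arm_command", "body": {"deltas": [0.7,0,0,0,0,0.9,0,0,0,0,0.9,0,0,0,0,0.9,0,0,-0.03,0,0.9,0,0,-0.05,0,1,0,0,-0.06,0,1,0,-0.05,0,0,1,0,-0.05,0,0,1,0,-0.05,0,0,1,0,-0.04,0,0,1,0,0,0,0,1,0,0,0,0]}}

```text
time: 23.45
position: [0.4466, 0.1964, 0.2493]
tool_rot: [0.707, 0.707, 0.001, 0.001]
ft_force: [0.9, -0.6, 0.5]
grip_width: 0.0868
grip_force: 0.0
```

```bash
python3 look.py top6
```

```text
A coaster [0.6325 0.197 ] [59.1 60.6] z 0.1603 target (0.6345, 0.197)
B coaster [0.6332 0.1008] [53.  53.9] z 0.1354 target (0.633, 0.0995)
C coaster [0.6338 0.0012] [48.  48.8] z 0.1103 target (0.633, 0.001)
D coaster [ 0.6362 -0.1004] [42.6 43.8] z 0.0852 target (0.635, -0.1015)
```

View pics/top6.png

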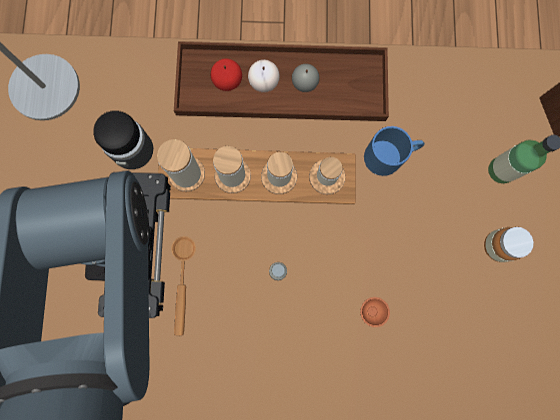

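The top view shows all four canisters upright on their coasters, with lids at (175,156), (228,160), (280,164) and (331,171). Each is within about 2 mm of centre, the mug is still at (388,150), and the gripper is clear of everything.

```bash
python3 -c "
from rig import order; print(order.hand_in())"
```

```text
the job is handed in; nothing more can be done
None
```

I handed the job in with all four canisters standing on coasters 1 to 4 in order of height, tallest next to the grinder; each measured within about 2 mm of centre, and the mug looked unmoved (no verdict came back).

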